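Slide the nail-tip board out into the curing lamp and hold it

TASK

Lay the wooden nail-tip board on the narrow metal stand between its two pins, tips toward the curing lamp, with the board's dark cross line still at least 5 cm short of the pins. Then slide it outward along the stand, without lifting it off, until the dark line stands exactly between the two pins, so that the tips are in the lamp's mouth. The board tips over there if left alone: finish while holding its tail, so that it stays level, still bearing on the stand and clear of the lamp, and leave the other things where they are.

Things in the scene. Friction and masses are not known exactly. Their poses are not given: they have to be found in the camera images.
- board: Loose flat board of light wood, 210 x 50 x 8 mm (x, y, z), 0.10 to 0.20 kg, evenly weighted. Origin: centre of its underside. +x points to its head end, which carries six white nail tips (3 mm high, fixed on top, within 55 mm of that end); -x is the plain tail end. Starts flat on the desk. Grip it across its 50 mm width.
- board_line (a point): Middle of the dark cross line on the board's upper face: 25 mm from the board's middle toward the tail, so 130 mm from the head end and 80 mm from the tail end.
- board_head (a point): Middle of the top edge of the board's head end.
- stand: Fixed aluminium stand, a T from above, flat top 24 mm over the desk. Origin on the desk midway between the two pins; +x outward, to the lamp. Cross bar 12 mm (x) by 84 mm (y), centred on the origin; spine 28 mm wide (fingers pass on both sides of it) back to x = -150 mm. Two upright dark pins, 8 mm thick, on the bar at y = +36 and -36 mm, 42 mm over the desk; 64 mm free between them.
- stand_mark (a point): Midpoint between the two pins, on the stand's top face (24 mm above the desk). The board's line must come over this point.
- lamp: Fixed white domed curing lamp, 188 (x) x 250 (y) x 130 (z) mm, origin under its middle, its open mouth facing its own -x, toward the stand. The mouth begins 94 mm before its origin (65 to 90 mm beyond the pins); the opening is about 170 mm wide and 46 mm high.
- jar_flake: Bystander: small clear jar, 43 x 43 x 25 mm, origin under its middle.
- jar_tall: Bystander: taller clear jar, 39 x 39 x 43 mm, origin under its middle.
- stone_wheel: Bystander: flat clear round box, 71 mm across, 12 mm high, origin under its middle.
- swatch: Bystander: comb of six lacquered sample tips, 43 x 117 x 6 mm, origin under its middle.

How it is judged:
By the outcome, as a careful person would: the job done as asked, in the order asked, and still so for the second after the job is handed in, while the arm keeps its last pose, push and grip.
It also fails if it takes over 48 s, if anything falls off the work surface, if the arm or the gripper's body presses on something with over 40 N, if the wrist force passes 120 N, or if a joint passes its speed limit or range.

ROBOT

A 6-joint arm with a two-finger parallel gripper is mounted at the origin on a cart in front of the work surface, level with it; the furniture and walls round the work are solid. World frame = base frame: x ahead of the robot, y to its left, z up, the work surface at z = 0. Lengths are in m, angles in rad, forces in N, time in s.
With the tool pointing down it reaches from about 0.25 to 0.775 m from the base axis. Payload 4 kg.
Tool frame: the origin (TCP) lies at the very end of the fingers, on their centre line; the grasp point (between the pads) lies 19 mm behind it; x points along the fingers, y is the direction in which the jaws open and shut, and the axes are right-handed (so a half turn about x gives the same grasp; the last joint's range is limited). The gripper opens to 85 mm and grips with 20 to 120 N. Pads are 22 mm wide; open, the fingers measure 114 mm over their backs; the gripper's body (76 mm by 85 mm) begins 54 mm behind the grasp point. The pads swing forward as they close: fully open they stand 13 mm farther back than shut.
Start: joints at [-1.398, 0.087, 1.371, -0, 1.684, -0.103], TCP at [0.15, -0.529, 0.231] pointing down, gripper open.
Joint ranges: [-3.1, 3.1], [-0.76, 2.03], [0.27, 2.55], [-1.08, 4.22], [0.17, 2.65], [-2.57, 2.57]. Speed limits (rad/s): [2.79, 2.79, 3.14, 3.14, 3.14, 3.14].

INTERFACE

Orientations are given as a unit quaternion [x, y, z, w].
In Python, from rig import get_state, optics, arm gives the robot as it stands.
- The arm moves only by the tool apply_moves, never from a script. Its argument "moves" is a list of rows, each a list of 2 entries, a list of its own where there are three numbers: the shift along the tool's x, y, z in mm, then the turn, a rotation vector about the tool's x, y, z in rad. In form: [[[x, y, z], [wx, wy, wz]], ...]. A call has 1 to 12 rows; each row shifts and turns the commanded pose from where the row before left it, along the tool's axes as they then stand; what a row does not reach is not made up. A row lasts 1/8 s, in which the tool goes at most 62.5 mm and 10.7 degrees, less where a joint would pass 70% of its speed; a pose out of reach is approached as far as the arm can. A call with a gripper value outside its range is refused whole. "gripper" is the finger opening in mm, from 0 to 85.4, set as the call begins (left out, the last holds). The fingers move at their own pace and stop on an object; "squeeze" is the grip in N (left out, the last holds). Time passes only in rows, so rows that do not move let the fingers close. It gives the time, the measured TCP pose, the force and the opening at its end, in the units of the state.
- get_state(): the state, without advancing time (a new reading comes with each control period).
- optics.get_image(name): name is "scene" or "side" or "wrist"; returns the picture (384x512x3 uint8, red, green, blue); there is no depth.
- optics.camera_info(name): a dict with "fx", "fy", "cx", "cy" (pixels), "cam_to_world" (4x4, takes a point from camera to world coordinates). Camera axes: x right, y down, z forward; pixel columns grow to the right and rows downward; lengths in m; the calibration is good to about 2 mm. A picture is of the moment at which its call begins: read the wrist's pose just before it. camera_info takes no time and is no camera call; for the wrist camera it gives the pose at the moment of the call.
- arm.finish_job(): hands the job in, once; it reports no verdict.
Trained networks look in the newest picture that a camera, given by its name, has taken for a name from the list of things; names that differ only in an ending like _2 or _b are one class to them, and where a whole thing is asked for, a point or a joint stands for the part that bears it (a point fixed in the world has none). Each returns a list of dicts, best first, with "confidence" (0 to 1); they miss things now and then, are a little off and sometimes report something else, mostly with a low value. They report only what shows in the picture. A call takes as long as a camera call.
- optics.silhouettes(camera, thing): "pixels" (384x512 bool, what is visible of it).
- optics.spot_point(camera, thing): "xyz" ([x, y, z] in m, in world coordinates, good to about 4 mm: a listed point, or the origin of a listed thing).
The state is a dict: "clock": time; "joint_pos": joint angles; "dq": joint speeds; "effort": joint torques, N m; "eef_pos": TCP position; "eef_rot": TCP orientation; "ft_force": force on the tool from outside, world axes, zero at the start; "wrist_torque": the same for the moment, N m; "finger_gap": finger opening in m.
Only numpy, scipy, OpenCV 4.12 (cv2) and the standard library are available. Lean on these libraries where they do the work, as an engineer would, in place of code of your own. Each camera call takes 0.05 s, during which the arm holds its last target.

## Working session

There is one attempt and no reset: what is moved stays moved. The work goes in short steps, Python scripts to look and compute and a tool call to move; the robot and the scene stay as the last step left them, time stands still between calls to the robot, and variables do not carry over. Pictures are saved under pics/ and viewed, and the job is handed in when it is done.

Besides the shell and the picture viewer there is one more tool, called by a JSON object that holds its "name" and its "arguments". apply_moves: Moves the arm, as the interface text tells. Its arguments: {"type":"object","properties":{"moves":{"type":"array"},"gripper":{"type":"number"},"squeeze":{"type":"number"}},"required":["moves"]}

```bash
ls; mkdir -p pics
python3 - <<'E'
from rig import get_state, optics, arm
import cv2,numpy as np
s=get_state();print({k:np.round(v,3).tolist() for k,v in s.items()})
for c in ["scene","side","wrist"]:
    im=optics.get_image(c);cv2.imwrite(f"pics/a_{c}.png",im[:,:,::-1])
    i=optics.camera_info(c);print(c,i['fx'],np.round(i['cam_to_world'],3).tolist())
for c in ["scene","side"]:
  for t in ["board","board_line","board_head","stand","stand_mark","lamp"]:
    r=optics.spot_point(c,t)
    print(c,t,[(np.round(x['xyz'],4).tolist(),round(x['confidence'],2)) for x in r[:2]])
E
```

```text
pics
{'clock': 0.0, 'joint_pos': [-1.398, 0.088, 1.372, -0.0, 1.684, -0.103], 'dq': [-0.0, -0.0, 0.0, 0.0, -0.001, 0.001], 'effort': [0.001, -35.186, -31.327, -0.0, 0.01, 0.0], 'eef_pos': [0.15, -0.529, 0.23], 'eef_rot': [-0.7, -0.098, 0.7, -0.096], 'ft_force': [-0.034, 0.109, 0.589], 'wrist_torque': [0.004, -0.019, 0.064], 'finger_gap': 0.086}
scene 435.7026497361516 [[-0.641, -0.572, 0.512, -0.054], [-0.767, 0.484, -0.421, 0.492], [-0.007, -0.662, -0.749, 0.896], [0.0, 0.0, 0.0, 1.0]]
side 500.08475244086867 [[0.996, -0.065, 0.067, 0.425], [-0.092, -0.556, 0.826, -1.182], [-0.017, -0.828, -0.56, 0.867], [0.0, 0.0, 0.0, 1.0]]
wrist 323.2915007119226 [[0.272, -0.921, -0.279, 0.221], [-0.962, -0.261, -0.077, -0.509], [-0.002, 0.29, -0.957, 0.374], [0.0, 0.0, 0.0, 1.0]]
scene board [([0.4511, 0.264, 0.0019], 0.74)]
scene board_line [([0.4571, 0.2864, 0.012], 0.56)]
scene board_head [([0.4053, 0.1712, 0.0083], 0.83)]
scene stand [([0.512, -0.0858, -0.0044], 0.81)]
scene stand_mark []
scene lamp [([0.5074, -0.2585, -0.0023], 0.79), ([0.5102, -0.0872, -0.0032], 0.47)]
side board [([0.4461, 0.2664, 0.0001], 0.87)]
side board_line [([0.4614, 0.2886, 0.0079], 0.91)]
side board_head [([0.4029, 0.1708, 0.0112], 0.8)]
side stand [([0.5087, -0.0833, 0.0001], 0.61)]
side stand_mark [([0.5152, -0.0896, 0.0249], 0.82), ([0.6808, 0.0773, -0.0039], 0.59)]
side lamp []
```

View pics/a_scene.png

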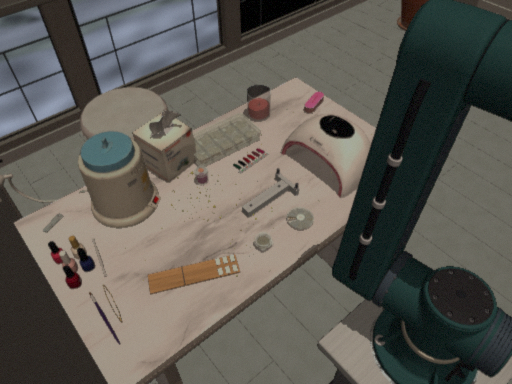

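View pics/a_side.png

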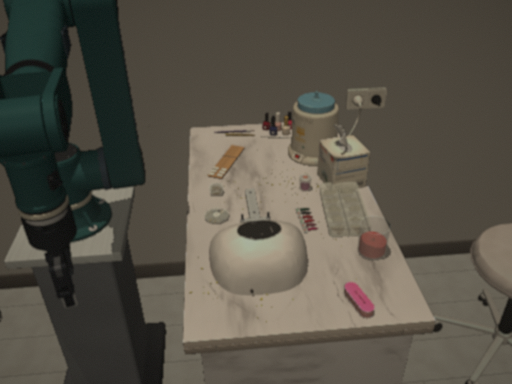

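```bash
cat > h.py <<'E'
from rig import get_state, optics, arm
import cv2,numpy as np,json
from scipy.spatial.transform import Rotation as Ro
def grab(c,name,crop=None,scale=1):
    i=optics.camera_info(c); im=optics.get_image(c)
    np.savez(f"pics/{name}.npz",im=im,T=i['cam_to_world'],k=[i['fx'],i['fy'],i['cx'],i['cy']])
    o=im
    if crop: x0,y0,x1,y1=crop;o=im[y0:y1,x0:x1]
    cv2.imwrite(f"pics/{name}.png",cv2.resize(o,None,fx=scale,fy=scale,interpolation=cv2.INTER_CUBIC)[:,:,::-1])
def load(name):
    d=np.load(f"pics/{name}.npz");return d['im'],d['T'],d['k']
def topl(name,uv,z):
    im,T,k=load(name);uv=np.atleast_2d(uv)
    d=np.c_[(uv[:,0]-k[2])/k[0],(uv[:,1]-k[3])/k[1],np.ones(len(uv))]@T[:3,:3].T
    o=T[:3,3];return o+d*((z-o[2])/d[:,2])[:,None]
def proj(name,P):
    im,T,k=load(name);p=(np.atleast_2d(P)-T[:3,3])@T[:3,:3]
    return np.c_[p[:,0]/p[:,2]*k[0]+k[2],p[:,1]/p[:,2]*k[1]+k[3]]
def down(jaw):  # tool x down, y along world yaw jaw
    x=np.array([0,0,-1.]);y=np.array([np.cos(jaw),np.sin(jaw),0]);return np.c_[x,y,np.cross(x,y)]
def plan(pos,jaw,step=50,ang=9,start=None):
    s=get_state();p=np.array(s['eef_pos']);R=Ro.from_quat(s['eef_rot']).as_matrix()
    if start is not None:p,R=start
    c=[down(jaw),down(jaw+np.pi)];Rt=min(c,key=lambda q:Ro.from_matrix(R.T@q).magnitude())
    rv=Ro.from_matrix(R.T@Rt).as_rotvec();d=np.array(pos)-p
    n=max(1,int(np.ceil(max(np.linalg.norm(d)*1000/step,np.degrees(np.linalg.norm(rv))/ang))))
    print('n',n,'rotvec',rv.round(3),'d_world mm',(d*1000).round(1))
    Rc=R.copy();rows=[]
    for i in range(n):
        rows.append([(Rc.T@d*1000/n).round(1).tolist(),(rv/n).round(4).tolist()]);Rc=Rc@Ro.from_rotvec(rv/n).as_matrix()
    for i in range(0,n,12):print(json.dumps(rows[i:i+12]))
    return np.array(pos),Rt
E
python3 - <<'E'
from h import *
grab("scene","b_scene",(230,130,380,260),5)
for t in ["jar_flake","jar_tall","stone_wheel","swatch"]:
    for c in ["scene","side"]:
        r=optics.spot_point(c,t);print(c,t,[(np.round(x['xyz'],4).tolist(),round(x['confidence'],2)) for x in r[:2]])
E
```

```text
scene jar_flake [([0.408, 0.0848, 0.0018], 0.88)]
side jar_flake [([0.4065, 0.0876, -0.001], 0.66)]
scene jar_tall [([0.6767, 0.0798, 0.0002], 0.48)]
side jar_tall [([0.6801, 0.0776, -0.0023], 0.61)]
scene stone_wheel [([0.4024, -0.0325, 0.0018], 0.67)]
side stone_wheel [([0.4066, -0.0345, -0.0001], 0.53)]
scene swatch [([0.6619, -0.0776, 0.0034], 0.81)]
side swatch [([0.6595, -0.0766, 0.0018], 0.55), ([0.4065, 0.0868, -0.0005], 0.18)]
```

View pics/b_scene.png

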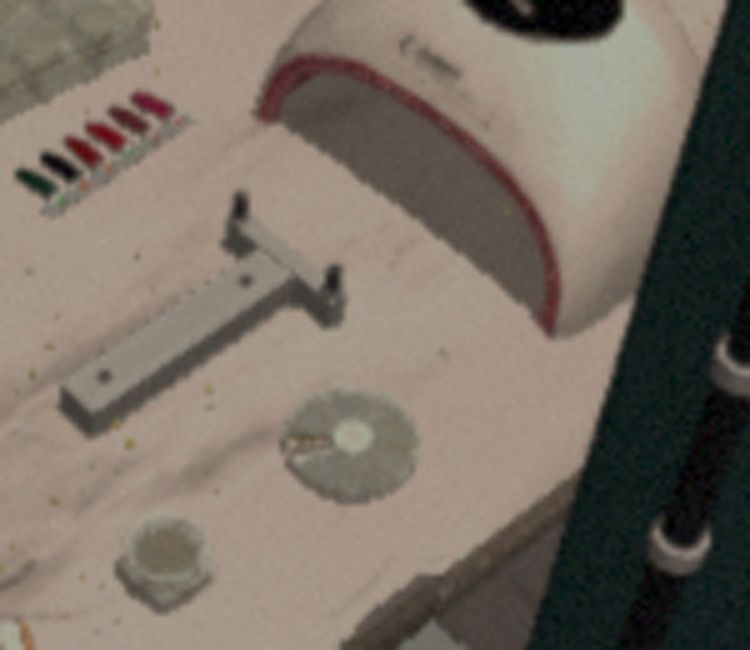

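Run:
```python
from h import *
s=get_state();R=Ro.from_quat(s['eef_rot']).as_matrix();print(R.round(3))
T=optics.camera_info("wrist")['cam_to_world'];print((R.T@(T[:3,3]-s['eef_pos'])).round(4))
a=plan([0.30,-0.30,0.27],0.0)
b=plan([0.47,-0.06,0.27],0.0,start=a)
```

```text
[[ 0.     0.272 -0.962]
 [-0.    -0.962 -0.272]
 [-1.     0.     0.   ]]
[-0.1438 -0.0004 -0.0739]
n 9 rotvec [-1.295  0.    -0.   ] d_world mm [150.2 229.2  38.6]
[[[-4.3, -20.0, -23.0], [-0.1439, 0.0, -0.0]], [[-4.3, -16.5, -25.6], [-0.1439, 0.0, -0.0]], [[-4.3, -12.6, -27.7], [-0.1439, 0.0, -0.0]], [[-4.3, -8.5, -29.2], [-0.1439, 0.0, -0.0]], [[-4.3, -4.2, -30.2], [-0.1439, 0.0, -0.0]], [[-4.3, 0.1, -30.5], [-0.1439, 0.0, -0.0]], [[-4.3, 4.5, -30.1], [-0.1439, 0.0, -0.0]], [[-4.3, 8.8, -29.2], [-0.1439, 0.0, -0.0]], [[-4.3, 12.9, -27.6], [-0.1439, 0.0, -0.0]]]
n 6 rotvec [0. 0. 0.] d_world mm [170. 240.   0.]
[[[0.0, 28.3, -40.0], [0.0, 0.0, 0.0]], [[0.0, 28.3, -40.0], [0.0, 0.0, 0.0]], [[0.0, 28.3, -40.0], [0.0, 0.0, 0.0]], [[0.0, 28.3, -40.0], [0.0, 0.0, 0.0]], [[0.0, 28.3, -40.0], [0.0, 0.0, 0.0]], [[0.0, 28.3, -40.0], [0.0, 0.0, 0.0]]]
```

{"name": "apply_moves", "arguments": {"moves": [[[-5, -20, -23], [-0.144, 0, 0]], [[-5, -16.5, -25.6], [-0.144, 0, 0]], [[-5, -12.6, -27.7], [-0.144, 0, 0]], [[-4, -8.5, -29.2], [-0.144, 0, 0]], [[-4, -4.2, -30.2], [-0.144, 0, 0]], [[-4, 0, -30.5], [-0.144, 0, 0]], [[-4, 4.5, -30], [-0.144, 0, 0]], [[-4, 8.8, -29.2], [-0.144, 0, 0]], [[-4, 13, -27.6], [-0.143, 0, 0]]]}}

```text
clock: 2.33
eef_pos: [0.3003, -0.299, 0.2706]
eef_rot: [0.499, 0.501, -0.499, 0.501]
ft_force: [0.5, 0.1, 0.4]
finger_gap: 0.0856
```

{"name": "apply_moves", "arguments": {"moves": [[[0, 40, -40], [0, 0, 0]], [[0, 40, -40], [0, 0, 0]], [[0, 40, -40], [0, 0, 0]], [[0, 40, -40], [0, 0, 0]], [[0, 40, -30], [0, 0, 0]], [[0, 0, 0], [0, 0, 0]], [[0, 0, 0], [0, 0, 0]]]}}

```text
clock: 3.2
eef_pos: [0.4995, -0.11, 0.2701]
eef_rot: [-0.5, -0.5, 0.5, -0.5]
ft_force: [0.1, -1.1, -0.1]
finger_gap: 0.0851
```

Run:
```python
from h import *
grab("wrist","c_wrist",None,1.5)
for t in ["stand","stand_mark","lamp"]:
    r=optics.spot_point("wrist",t);print(t,[(np.round(x['xyz'],4).tolist(),round(x['confidence'],2)) for x in r[:2]])
s=get_state();print(s['clock'],s['eef_pos'],s['joint_pos'])
```

```text
stand [([0.5101, -0.0901, 0.0026], 0.73)]
stand_mark [([0.5129, -0.0851, 0.0231], 0.89), ([0.6586, -0.0777, -0.0002], 0.39)]
lamp [([0.5094, -0.2602, -0.0029], 0.68)]
3.4 [ 0.49920935 -0.11084472  0.27070417] [-3.29224485e-01 -3.99874787e-03  1.38792597e+00 -2.90174394e-04
  1.75697633e+00 -3.27316932e-01]
```

View pics/c_wrist.png

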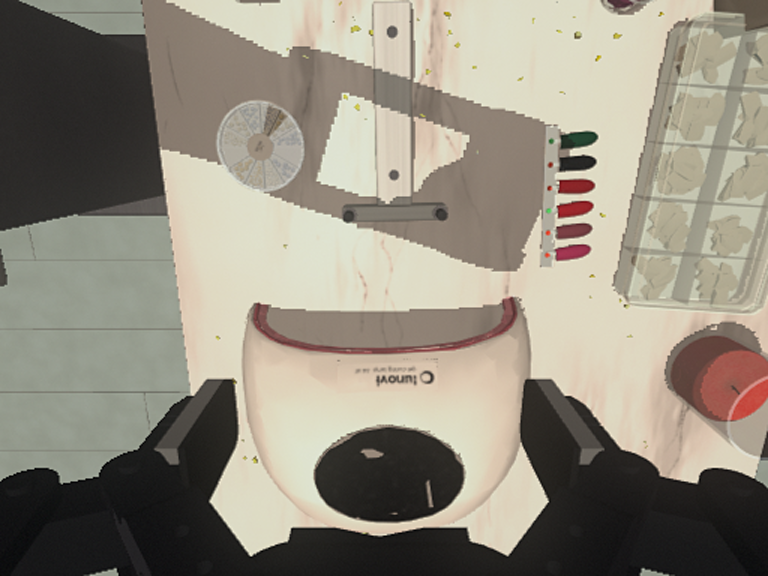

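Run:
```python
from h import *
im,T,k=load("c_wrist")
o=im[0:160,210:320];cv2.imwrite("pics/c_crop.png",cv2.resize(o,None,fx=5,fy=3.75*1,interpolation=cv2.INTER_CUBIC)[:,:,::-1])
```

```text
(no output)
```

View pics/c_crop.png

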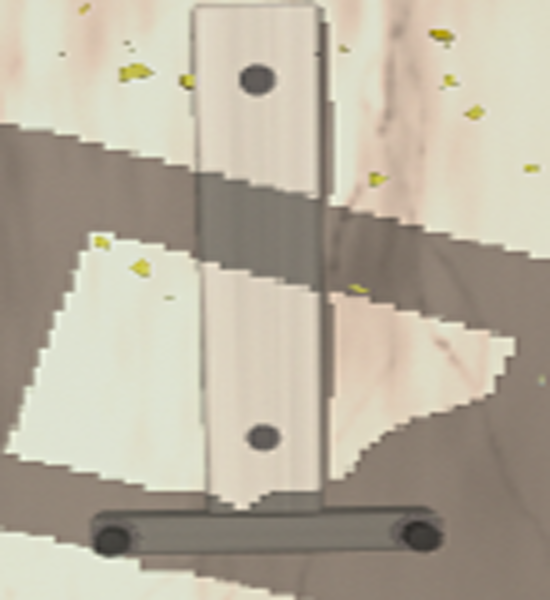

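```bash
cat > fit.py <<'E'
from h import *
from scipy.optimize import least_squares
def uv(X,Y): return [210+X/5,Y/3.75]
# spine corners at z .024: model (x,y): back x=-.150,y=±.014
obs=np.array([uv(194,5),uv(320,7),uv(206,450),uv(323,450),uv(112,540),uv(423,535)])
# head direction -y world: model +y(left) = world +x -> image right
def tw(p,P):
    c,s=np.cos(p[2]),np.sin(p[2]);P=np.asarray(P);return np.c_[p[0]+c*P[:,0]-s*P[:,1],p[1]+s*P[:,0]+c*P[:,1],P[:,2]]
def res(p):
    M=tw(p,[[-.15,-.014,.024],[-.15,.014,.024],[-.02,-.014,.024],[-.02,.014,.024],[0,-.036,.042],[0,.036,.042]])
    r=proj("c_wrist",M)-obs; r[2:4,1]=0; return r.ravel()
f=least_squares(res,[.51,-.088,-1.57]);print(f.x,f.fun.reshape(-1,2).round(2))
im=load("c_wrist")[0].copy()
M=tw(f.x,[[-.15,-.014,.024],[-.15,.014,.024],[-.006,.014,.024],[-.006,.042,.024],[.006,.042,.024],[.006,-.042,.024],[-.006,-.042,.024],[-.006,-.014,.024]])
q=proj("c_wrist",M)
S=6;o=cv2.resize(im[0:160,210:320],None,fx=S,fy=3.75,interpolation=cv2.INTER_CUBIC)
q2=((q-[210,0]+.5)*[S,3.75]).astype(np.int32);cv2.polylines(o,[q2.reshape(-1,1,2)],True,(255,0,0),1)
cv2.imwrite("pics/c_fit.png",o[:,:,::-1])
E
python3 fit.py
```

```text
[ 0.51219936 -0.08627854 -1.55045701] [[-0.5  -0.28]
 [ 0.59 -1.44]
 [-0.22  0.  ]
 [ 0.07  0.  ]
 [-0.28  1.05]
 [ 0.33  1.08]]
```

View pics/c_fit.png

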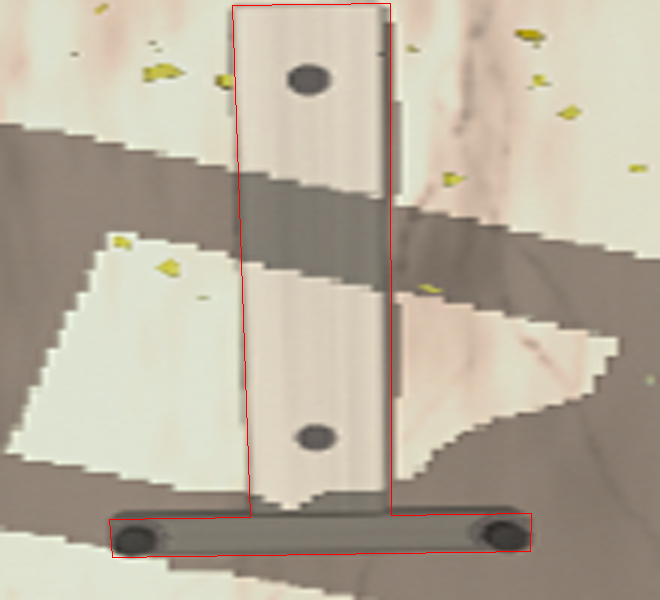

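Run:
```python
from h import *
plan([0.427,0.22,0.25],-0.441,step=45)
```

```text
n 8 rotvec [ 0.439  0.    -0.001] d_world mm [-72.2 330.8 -20.7]
[[[2.6, -9.1, -41.3], [0.0549, 0.0, -0.0001]], [[2.6, -11.4, -40.8], [0.0549, 0.0, -0.0001]], [[2.6, -13.6, -40.1], [0.0549, 0.0, -0.0001]], [[2.6, -15.8, -39.3], [0.0549, 0.0, -0.0001]], [[2.6, -17.9, -38.4], [0.0549, 0.0, -0.0001]], [[2.6, -20.0, -37.3], [0.0549, 0.0, -0.0001]], [[2.6, -22.0, -36.2], [0.0549, 0.0, -0.0001]], [[2.6, -23.9, -34.9], [0.0549, 0.0, -0.0001]]]
```

{"name": "apply_moves", "arguments": {"moves": [[[2.6, -9, -41.3], [0.055, 0, 0]], [[2.6, -11.4, -40.8], [0.055, 0, 0]], [[2.6, -13.6, -40], [0.055, 0, 0]], [[2.6, -15.8, -39.3], [0.055, 0, 0]], [[2.6, -18, -38.4], [0.055, 0, 0]], [[2.6, -20, -37.3], [0.055, 0, 0]], [[2.6, -22, -36], [0.055, 0, 0]], [[2.6, -24, -35], [0.055, 0, 0]], [[0, 0, 0], [0, 0, 0]], [[0, 0, 0], [0, 0, 0]]]}}

```text
clock: 4.65
eef_pos: [0.4271, 0.2198, 0.2497]
eef_rot: [0.597, 0.378, -0.597, 0.379]
ft_force: [0.2, 0.2, -0.1]
finger_gap: 0.0852
```

Run:
```python
from h import *
grab("wrist","d_wrist",None,1.5)
for t in ["board","board_head","board_line"]:
    r=optics.spot_point("wrist",t);print(t,[(np.round(x['xyz'],4).tolist(),round(x['confidence'],2)) for x in r[:2]])
r=optics.silhouettes("wrist","board")
if r:
    m=r[0]['pixels'];np.save("pics/d_mask.npy",m);ys,xs=np.nonzero(m);print(r[0]['confidence'],xs.min(),xs.max(),ys.min(),ys.max())
    print(cv2.minAreaRect(np.c_[xs,ys].astype(np.float32)))
s=get_state();print(s['clock'],s['eef_pos'])
```

```text
board [([0.4465, 0.2651, -0.0082], 0.72)]
board_head [([0.4053, 0.0845, 0.0019], 0.69)]
board_line [([0.4577, 0.2893, 0.0038], 0.97)]
0.96 227 273 18 204
((250.0, 111.0), (186.0, 46.0), 90.0)
4.9 [0.42733004 0.21975772 0.24964145]
```

View pics/d_wrist.png

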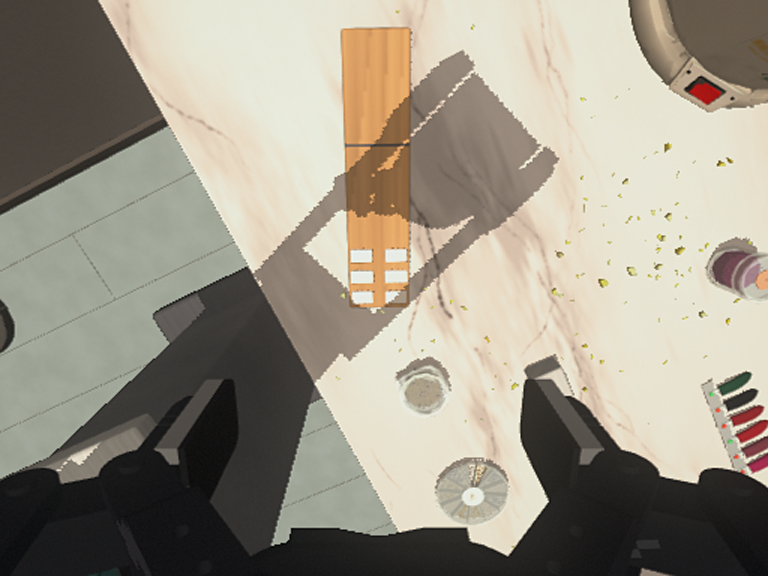

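```bash
cat > fitb.py <<'E'
from h import *
from scipy.optimize import least_squares
from fit import tw
obs=np.array([[341.5,28.5],[410.5,27.5],[345.5,145.5],[410,145.5],[349,304],[408.5,303]])/1.5
P=[[-.105,-.025,.008],[-.105,.025,.008],[-.025,-.025,.008],[-.025,.025,.008],[.105,-.025,.008],[.105,.025,.008]]
f=least_squares(lambda p:(proj("d_wrist",tw(p,P))-obs).ravel(),[.448,.265,-2.01])
print("board",f.x.round(4),f.fun.reshape(-1,2).round(2))
q=proj("d_wrist",tw(f.x,np.array(P)[[0,1,3,2,3,5,4,0]]))
im=load("d_wrist")[0];o=cv2.resize(im[10:215,215:285],None,fx=5,fy=2.8,interpolation=cv2.INTER_CUBIC)
q2=((q-[215,10]+.5)*[5,2.8]).astype(np.int32);cv2.polylines(o,[q2.reshape(-1,1,2)],True,(255,0,0),1)
cv2.imwrite("pics/d_fit.png",o[:,:,::-1])
p=f.x
c=[p[0],p[1]]
a=plan([c[0],c[1],0.09],p[2]+np.pi/2,step=40)
b=plan([c[0],c[1],0.003],p[2]+np.pi/2,step=30,start=a)
E
python3 fitb.py | tail -12
```

```text
[-0.28  1.05]
 [ 0.33  1.08]]
board [ 0.4486  0.2667 -2.0024] [[-0.29 -1.02]
 [ 0.56 -0.83]
 [-0.71 -0.56]
 [ 0.19 -1.  ]
 [ 0.06  2.11]
 [ 0.2   2.4 ]]
n 5 rotvec [-0.01 -0.   -0.  ] d_world mm [  21.3   47.  -159.6]
[[[31.9, -0.2, -10.3], [-0.002, -0.0, -0.0001]], [[31.9, -0.2, -10.3], [-0.002, -0.0, -0.0001]], [[31.9, -0.1, -10.3], [-0.002, -0.0, -0.0001]], [[31.9, -0.1, -10.3], [-0.002, -0.0, -0.0001]], [[31.9, -0.1, -10.3], [-0.002, -0.0, -0.0001]]]
n 3 rotvec [0. 0. 0.] d_world mm [  0.   0. -87.]
[[[29.0, 0.0, 0.0], [0.0, 0.0, 0.0]], [[29.0, 0.0, 0.0], [0.0, 0.0, 0.0]], [[29.0, 0.0, 0.0], [0.0, 0.0, 0.0]]]
```

View pics/d_fit.png

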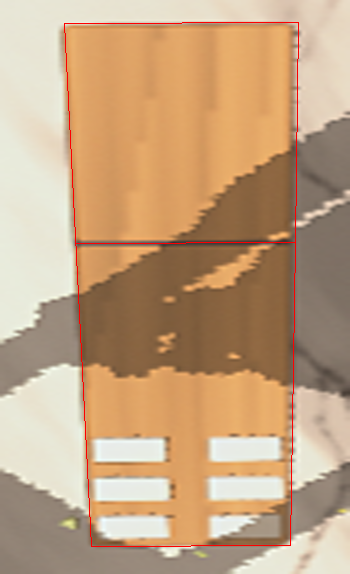

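{"name": "apply_moves", "arguments": {"moves": [[[32, -0.2, -10.3], [-0.002, 0, 0]], [[32, -0.2, -10.3], [-0.002, 0, 0]], [[32, 0, -10.3], [-0.002, 0, 0]], [[32, 0, -10.3], [-0.002, 0, 0]], [[32, 0, -9.8], [-0.002, 0, 0]], [[29, 0, 0], [0, 0, 0]], [[29, 0, 0], [0, 0, 0]], [[20, 0, 0], [0, 0, 0]], [[0, 0, 0], [0, 0, 0]], [[0, 0, 0], [0, 0, 0]]], "gripper": 64, "squeeze": 50}}

```text
clock: 6.15
eef_pos: [0.449, 0.2671, 0.0125]
eef_rot: [0.596, 0.381, -0.595, 0.382]
ft_force: [0.3, 0.5, 0.2]
finger_gap: 0.0635
```

Run:
```python
from h import *
grab("wrist","e_wrist",None,1.5)
s=get_state();print(s['clock'],s['eef_pos'],s['ft_force'],s['finger_gap'])
```

```text
6.2 [0.4492638  0.26737912 0.01287379] [ 0.08121258  0.61416118 -0.33017273] 0.06380765248312717
```

View pics/e_wrist.png

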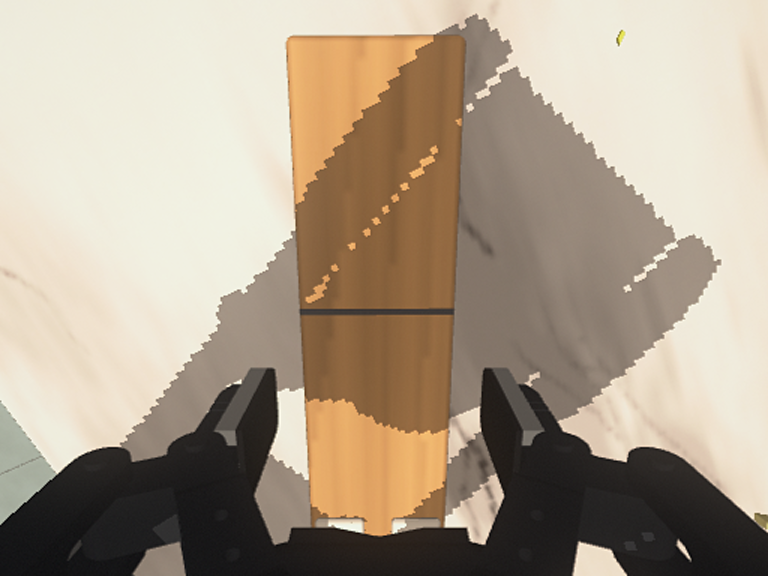

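{"name": "apply_moves", "arguments": {"moves": [[[5, 0, 0], [0, 0, 0]], [[5.5, 0, 0], [0, 0, 0]], [[0, 0, 0], [0, 0, 0]]]}}

```text
clock: 6.58
eef_pos: [0.4476, 0.267, 0.0004]
eef_rot: [-0.595, -0.382, 0.596, -0.382]
ft_force: [-1.4, 0.6, -0.7]
finger_gap: 0.0641
```

{"name": "apply_moves", "arguments": {"moves": [[[0, 0, 0], [0, 0, 0]], [[0, 0, 0], [0, 0, 0]], [[0, 0, 0], [0, 0, 0]], [[0, 0, 0], [0, 0, 0]], [[0, 0, 0], [0, 0, 0]]], "gripper": 40, "squeeze": 60}}

```text
clock: 7.2
eef_pos: [0.4485, 0.2673, 0.0015]
eef_rot: [0.595, 0.382, -0.595, 0.382]
ft_force: [0.3, 0.2, 4.0]
finger_gap: 0.0474
```

Run:
```python
from h import *
p=topl("e_wrist",np.array([[288.,37],[465,37],[301,312],[454,312]])/1.5,.008);print(p.round(4))
l=(p[2]+p[3])/2; t=(p[0]+p[1])/2; d=l-t; print("line",l,"len",np.linalg.norm(d),"ang",np.arctan2(d[1],d[0]))
grab("wrist","f_wrist",None,1.5)
s=get_state();print(s['clock'],s['eef_pos'],s['ft_force'],s['finger_gap'])
```

```text
[[0.4693 0.3717 0.008 ]
 [0.5136 0.3513 0.008 ]
 [0.4358 0.2991 0.008 ]
 [0.4807 0.2784 0.008 ]]
line [0.45823073 0.28875031 0.008     ] len 0.07997652547491889 ang -1.9991529584221965
7.25 [0.44846361 0.26732619 0.00147644] [-0.41874385 -0.11852805  4.28201495] 0.047073317923619754
```

View pics/f_wrist.png

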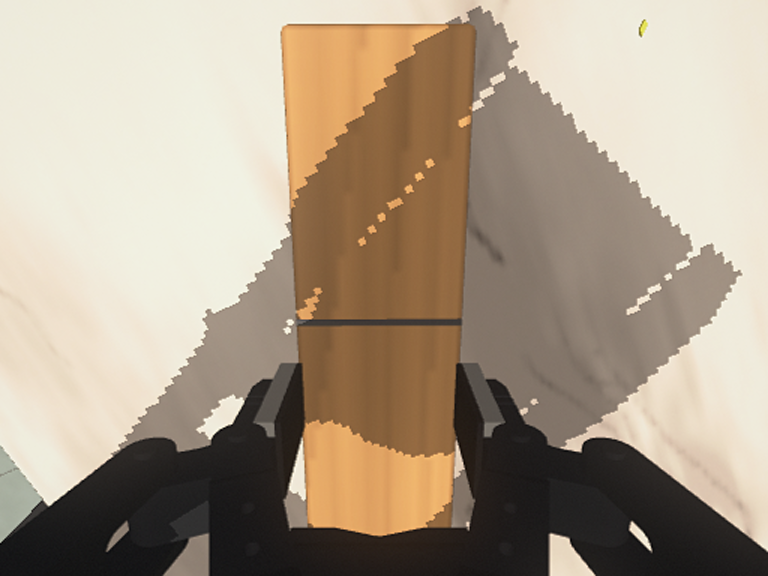

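{"name": "apply_moves", "arguments": {"moves": [[[-10, 0, 0], [0, 0, 0]], [[-25, 0, 0], [0, 0, 0]], [[-35, 0, 0], [0, 0, 0]], [[-30, 0, 0], [0, 0, 0]], [[0, 0, 0], [0, 0, 0]], [[0, 0, 0], [0, 0, 0]]]}}

```text
clock: 8.0
eef_pos: [0.4471, 0.2667, 0.0992]
eef_rot: [-0.594, -0.382, 0.596, -0.382]
ft_force: [-0.2, -0.3, -1.8]
finger_gap: 0.0473
```

Run:
```python
from h import *
grab("wrist","g_wrist",None,1.5)
grab("side","g_side",(180,100,330,260),4)
s=get_state();print(s['clock'],s['eef_pos'],s['ft_force'],s['wrist_torque'],s['finger_gap'])
a=plan([0.5112,-0.0348,0.1],0.0203,step=40)
```

```text
8.1 [0.44673842 0.26648593 0.09856174] [ 0.11590132  0.46555084 -2.47731202] [-0.01454775  0.00149531  0.08989179] 0.047238567162097025
n 8 rotvec [-0.45   0.003  0.004] d_world mm [  64.5 -301.3    1.4]
[[[-0.1, 23.0, 30.9], [-0.0563, 0.0003, 0.0004]], [[-0.1, 21.3, 32.1], [-0.0563, 0.0003, 0.0004]], [[-0.1, 19.4, 33.3], [-0.0563, 0.0003, 0.0004]], [[-0.1, 17.5, 34.3], [-0.0563, 0.0003, 0.0004]], [[-0.1, 15.6, 35.2], [-0.0563, 0.0003, 0.0004]], [[-0.2, 13.5, 36.1], [-0.0563, 0.0003, 0.0004]], [[-0.2, 11.5, 36.8], [-0.0563, 0.0003, 0.0004]], [[-0.2, 9.4, 37.3], [-0.0563, 0.0003, 0.0004]]]
```

View pics/g_wrist.png

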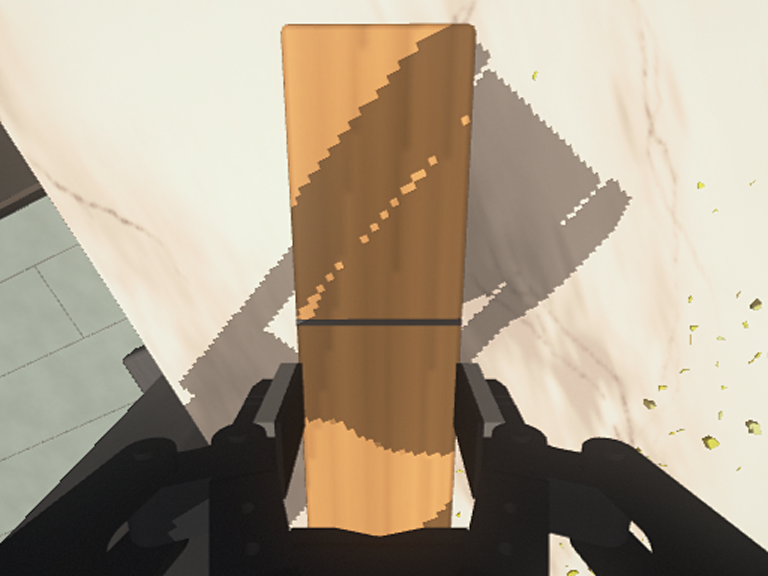

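View pics/g_side.png

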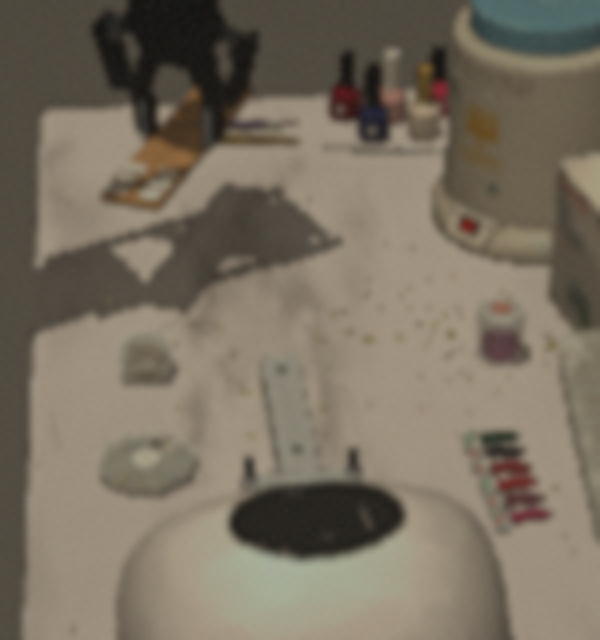

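{"name": "apply_moves", "arguments": {"moves": [[[0, 23, 31], [-0.056, 0, 0]], [[0, 21.3, 32], [-0.056, 0, 0]], [[0, 19.4, 33.3], [-0.056, 0, 0]], [[0, 17.5, 34.3], [-0.056, 0, 0]], [[0, 15.6, 35.2], [-0.056, 0, 0]], [[0, 13.5, 36], [-0.056, 0, 0]], [[0, 11.5, 36.8], [-0.056, 0, 0]], [[0, 9.4, 37.3], [-0.056, 0, 0]], [[0, 0, 0], [0, 0, 0]], [[0, 0, 0], [0, 0, 0]]]}}

```text
clock: 9.35
eef_pos: [0.5114, -0.0337, 0.0996]
eef_rot: [0.495, 0.505, -0.496, 0.503]
ft_force: [0.2, -0.2, -2.1]
finger_gap: 0.0473
```

```bash
cat > chk.py <<'E'
from h import *
import sys
n=sys.argv[1]
grab("wrist",n,None,1.5)
s=get_state();print(s['clock'],s['eef_pos'].round(4),s['ft_force'].round(2),s['wrist_torque'].round(3),round(s['finger_gap'],4))
R=Ro.from_quat(s['eef_rot']).as_matrix();print(R.round(3).tolist(),'jaw',np.arctan2(R[1,1],R[0,1]))
E
python3 chk.py h_wrist
python3 - <<'E'
from h import *
plan([0.5112,-0.0348,0.027],0.0203,step=30)
E
```

```text
9.4 [ 0.5115 -0.0334  0.0999] [-0.01 -0.23 -1.43] [-0.011  0.006  0.005] 0.0473
[[-0.002, 1.0, 0.018], [0.001, 0.018, -1.0], [-1.0, -0.002, -0.001]] jaw 0.01827402133014775
n 3 rotvec [-0.002 -0.001  0.002] d_world mm [ -0.3  -1.4 -72.9]
[[[24.3, -0.1, 0.5], [-0.0007, -0.0003, 0.0007]], [[24.3, -0.1, 0.5], [-0.0007, -0.0003, 0.0007]], [[24.3, -0.1, 0.5], [-0.0007, -0.0003, 0.0007]]]
```

View pics/h_wrist.png

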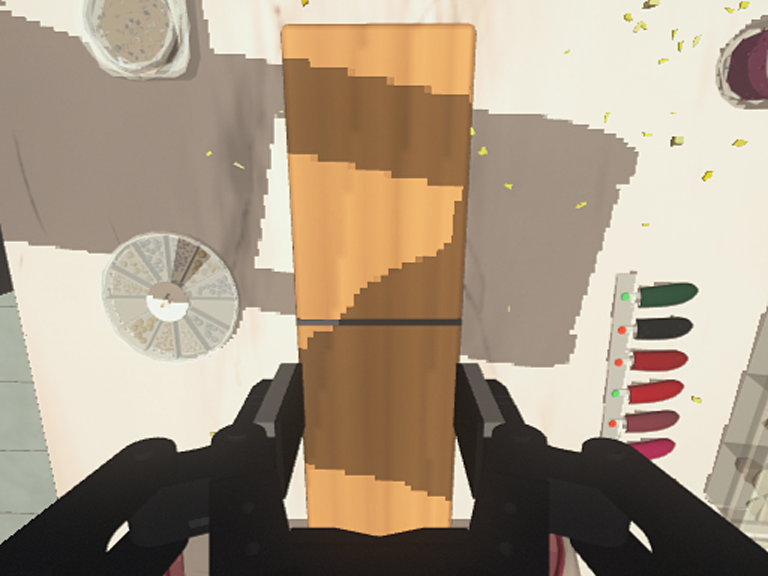

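{"name": "apply_moves", "arguments": {"moves": [[[24, 0, 0.5], [0, 0, 0]], [[24, 0, 0.5], [0, 0, 0]], [[19, 0, 0.5], [-0.002, 0, 0]], [[0, 0, 0], [0, 0, 0]], [[0, 0, 0], [0, 0, 0]]]}}

```text
clock: 10.02
eef_pos: [0.5128, -0.035, 0.0347]
eef_rot: [0.495, 0.505, -0.494, 0.506]
ft_force: [-0.8, -0.1, -1.2]
finger_gap: 0.0469
```

{"name": "apply_moves", "arguments": {"moves": [[[2, 0, 0], [0, 0, 0]], [[2, 0, 0], [0, 0, 0]], [[2, 0, 0], [0, 0, 0]], [[0, 0, 0], [0, 0, 0]]]}}

```text
clock: 10.52
eef_pos: [0.5121, -0.0357, 0.0278]
eef_rot: [0.495, 0.505, -0.495, 0.505]
ft_force: [0.5, 0.1, -1.2]
finger_gap: 0.0476
```

```bash
python3 chk.py i_wrist
python3 - <<'E'
from h import *
grab("side","i_side",(200,150,320,260),5)
grab("scene","i_scene",(210,120,360,250),5)
E
```

```text
10.575 [ 0.5122 -0.0357  0.0279] [ 0.03 -0.21 -2.37] [ 0.012  0.002 -0.003] 0.0472
[[-0.0, 1.0, 0.02], [-0.0, 0.02, -1.0], [-1.0, -0.0, 0.0]] jaw 0.019851413530188055
```

View pics/i_side.png

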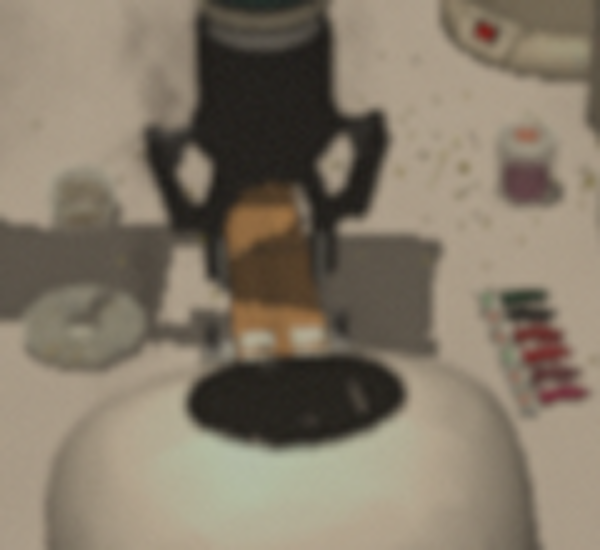

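View pics/i_scene.png

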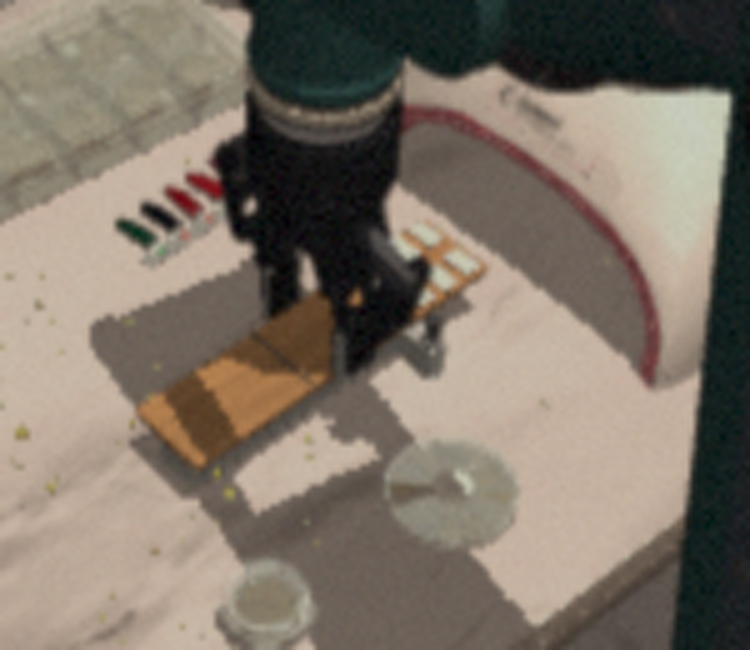

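{"name": "apply_moves", "arguments": {"moves": [[[1.5, 0, 0], [0, 0, 0]], [[0, 0, 0], [0, 0, 0]]]}}

```text
clock: 10.92
eef_pos: [0.5122, -0.0357, 0.0263]
eef_rot: [0.495, 0.505, -0.495, 0.505]
ft_force: [-0.1, -0.5, -2.0]
finger_gap: 0.0474
```

{"name": "apply_moves", "arguments": {"moves": [[[1, 0, 0], [0, 0, 0]], [[0, 0, 0], [0, 0, 0]]]}}

```text
clock: 11.18
eef_pos: [0.5124, -0.0357, 0.0255]
eef_rot: [0.495, 0.505, -0.495, 0.505]
ft_force: [0.6, -0.2, -2.0]
finger_gap: 0.0474
```

{"name": "apply_moves", "arguments": {"moves": [[[1, 0, 0], [0, 0, 0]], [[0, 0, 0], [0, 0, 0]]]}}

```text
clock: 11.42
eef_pos: [0.5124, -0.0357, 0.0255]
eef_rot: [0.495, 0.505, -0.495, 0.505]
ft_force: [-2.8, 0.3, 4.5]
finger_gap: 0.0476
```

{"name": "apply_moves", "arguments": {"moves": [[[0.7, 0, 0], [0, 0, 0]], [[0, 0, 0], [0, 0, 0]]]}}

```text
clock: 11.68
eef_pos: [0.5125, -0.0357, 0.0255]
eef_rot: [0.495, 0.505, -0.495, 0.505]
ft_force: [-4.9, 0.8, 9.3]
finger_gap: 0.0474
```

{"name": "apply_moves", "arguments": {"moves": [[[-0.7, 0, 0], [0, 0, 0]], [[0, 0, 0], [0, 0, 0]], [[0, 0, 0], [0, 0, 0]], [[0, 0, 0], [0, 0, 0]], [[0, 0, 0], [0, 0, 0]]], "gripper": 66}}

```text
clock: 12.3
eef_pos: [0.5123, -0.0357, 0.0244]
eef_rot: [0.495, 0.505, -0.495, 0.505]
ft_force: [-0.2, 1.0, 0.9]
finger_gap: 0.0659
```

```bash
python3 chk.py j_wrist
```

```text
12.35 [ 0.5123 -0.0357  0.0244] [ 0.32 -0.54 -0.04] [-0.003 -0.006 -0.001] 0.0659
[[-0.0, 1.0, 0.02], [-0.0, 0.02, -1.0], [-1.0, -0.0, 0.0]] jaw 0.02001253988789707
```

View pics/j_wrist.png

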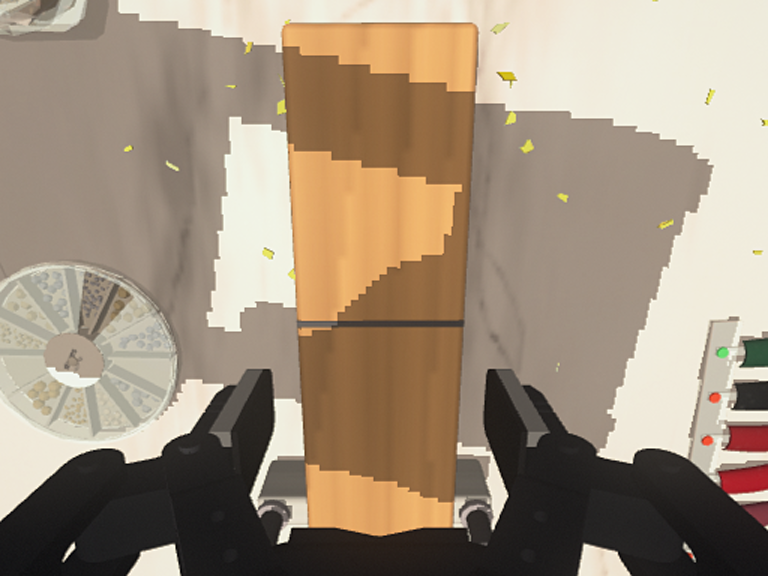

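Run:
```python
from h import *
im,T,k=load("j_wrist")
o=im[285:352,150:350];cv2.imwrite("pics/j_crop.png",cv2.resize(o,None,fx=4,fy=6,interpolation=cv2.INTER_CUBIC)[:,:,::-1])
p=topl("j_wrist",np.array([[298,324],[463,323.5],[283,24],[477,24]])/1.5,.032)
print(p.round(4),'line',((p[0]+p[1])/2).round(4),np.linalg.norm(p[0]-p[1]))
d=(p[0]+p[1]-p[2]-p[3])/2;print(np.linalg.norm(d),np.arctan2(d[1],d[0]))
S=np.array([.5122,-.0863]);h=np.array([.0203,-.9998]);n=np.array([.9998,.0203])
l=((p[0]+p[1])/2)[:2]-S;print('line in stand',l@h,l@n)
M=[[0,.036,.042],[0,-.036,.042],[0,.036,.024],[0,-.036,.024]]
print((proj("j_wrist",[np.r_[S+m[0]*h+m[1]*n,m[2]] for m in M])*1.5).round(1))
```

```text
[[ 0.4876 -0.0122  0.032 ]
 [ 0.5369 -0.0111  0.032 ]
 [ 0.4861  0.0679  0.032 ]
 [ 0.5348  0.0689  0.032 ]] line [ 0.5122 -0.0116  0.032 ] 0.049311310174316204
0.08006313840367471 -1.5486997938827574
line in stand -0.07466351160622849 0.0015478427683037535
[[487.  551. ]
 [264.6 551.3]
 [476.2 511.1]
 [275.8 511.3]]
```

View pics/j_crop.png

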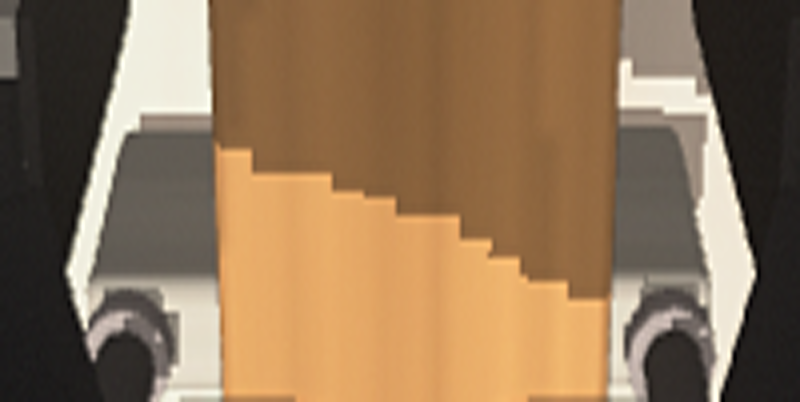

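{"name": "apply_moves", "arguments": {"moves": [[[0, 0, -18], [0, 0, 0]], [[0, 0, -18], [0, 0, 0]], [[0, 0, -18], [0, 0, 0]], [[0, 0, -18], [0, 0, 0]], [[7, 0, 0], [0, 0, 0]], [[6, 0, 0], [0, 0, 0]], [[0, 0, 0], [0, 0, 0]], [[0, 0, 0], [0, 0, 0]]]}}

```text
clock: 13.35
eef_pos: [0.5109, 0.0358, 0.0114]
eef_rot: [0.495, 0.505, -0.495, 0.505]
ft_force: [-0.9, 0.8, 0.1]
finger_gap: 0.0663
```

```bash
python3 chk.py k_wrist
```

```text
13.4 [0.5111 0.0358 0.0116] [ 0.91 -0.39  0.83] [ 0.042  0.002 -0.028] 0.0659
[[0.0, 1.0, 0.019], [-0.0, 0.019, -1.0], [-1.0, 0.0, 0.0]] jaw 0.019185495316032284
```

View pics/k_wrist.png

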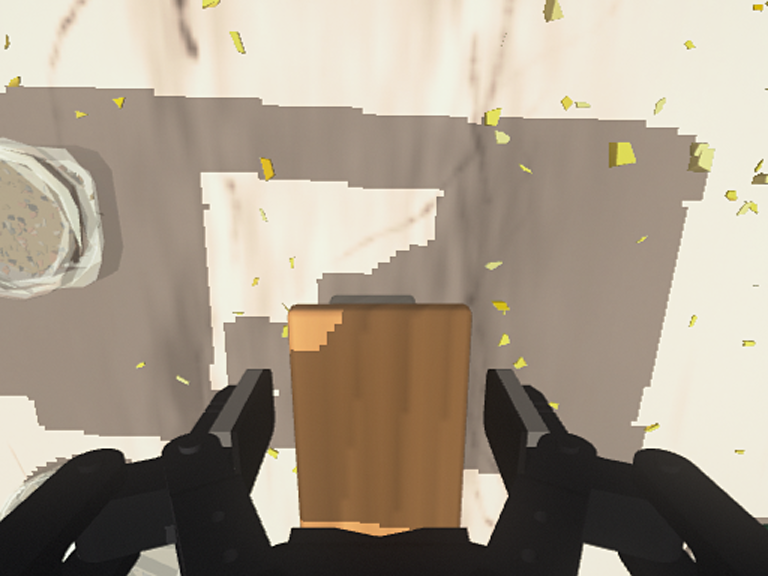

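{"name": "apply_moves", "arguments": {"moves": [[[0, 0, 0], [0, 0, 0]], [[0, 0, 0], [0, 0, 0]], [[0, 0, 0], [0, 0, 0]], [[0, 0, 0], [0, 0, 0]], [[0, 0, 0], [0, 0, 0]]], "gripper": 40, "squeeze": 70}}

```text
clock: 14.02
eef_pos: [0.5115, 0.0361, 0.0122]
eef_rot: [0.495, 0.504, -0.495, 0.505]
ft_force: [-0.9, -1.2, 4.2]
finger_gap: 0.0485
```

{"name": "apply_moves", "arguments": {"moves": [[[0.5, 0, 0], [0, 0, 0]], [[0, 0, 0], [0, 0, 0]], [[0, 0, 0], [0, 0, 0]]]}}

```text
clock: 14.4
eef_pos: [0.5115, 0.036, 0.0122]
eef_rot: [0.495, 0.504, -0.495, 0.505]
ft_force: [-0.7, -0.3, 7.8]
finger_gap: 0.0482
```

```bash
python3 chk.py l_wrist
```

```text
14.45 [0.5115 0.036  0.0122] [-1.23 -1.88  8.21] [-0.296  0.333  0.   ] 0.0488
[[0.001, 1.0, 0.02], [-0.001, 0.02, -1.0], [-1.0, 0.001, 0.001]] jaw 0.019992107691131522
```

View pics/l_wrist.png

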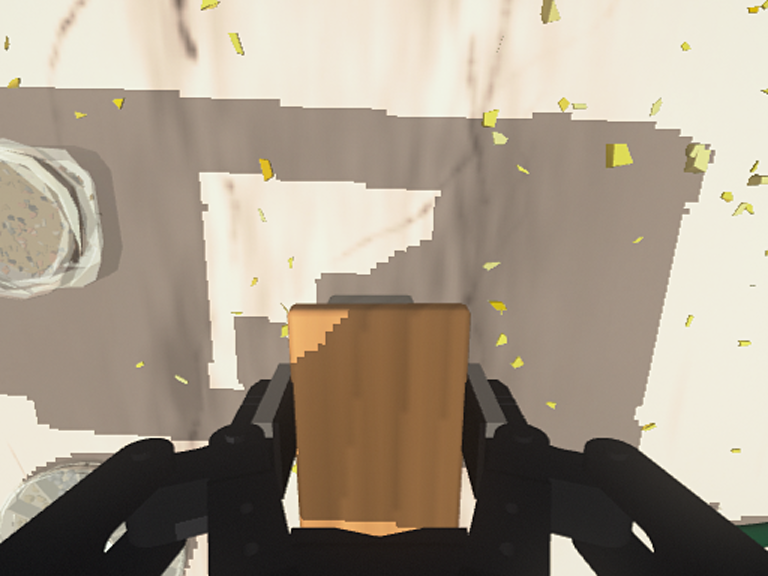

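{"name": "apply_moves", "arguments": {"moves": [[[0, 0, 4], [0, 0, 0]], [[0, -0.2, 8], [0, 0, 0]], [[0, -0.2, 8], [0, 0, 0]], [[0, -0.2, 8], [0, 0, 0]], [[0, -0.2, 8], [0, 0, 0]], [[0, -0.2, 8], [0, 0, 0]], [[0, -0.2, 8], [0, 0, 0]], [[0, -0.2, 8], [0, 0, 0]], [[0, 0, 0], [0, 0, 0]], [[0, 0, 0], [0, 0, 0]]]}}

```text
clock: 15.7
eef_pos: [0.5116, -0.023, 0.0122]
eef_rot: [0.496, 0.505, -0.494, 0.505]
ft_force: [0.9, 1.6, 7.7]
finger_gap: 0.0482
```

```bash
python3 chk.py m_wrist
```

```text
15.75 [ 0.5116 -0.023   0.0122] [-0.87  1.43  6.31] [ 0.21   0.219 -0.089] 0.0485
[[0.002, 1.0, 0.02], [0.001, 0.02, -1.0], [-1.0, 0.002, -0.001]] jaw 0.019835864012494715
```

View pics/m_wrist.png

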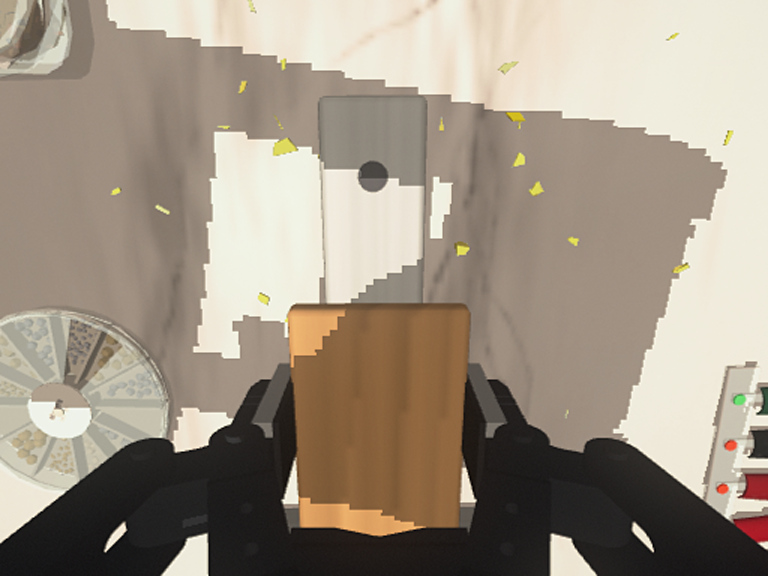

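Run:
```python
from h import *
S=np.array([.5122,-.0863]);h=np.array([.0203,-.9998]);n=np.array([.9998,.0203])
p=topl("m_wrist",np.array([[319,97],[427,97],[325.5,303],[423.5,303]])/1.5,.024)
for q in p: print('spine',q.round(4),((q[:2]-S)@h).round(4),((q[:2]-S)@n).round(4))
p=topl("m_wrist",np.array([[289,305],[470,304.5]])/1.5,.032)
for q in p: print('tail',q.round(4),((q[:2]-S)@h).round(4),((q[:2]-S)@n).round(4))
im,T,k=load("m_wrist")
o=im[55:215,185:325];cv2.imwrite("pics/m_crop.png",cv2.resize(o,None,fx=5,fy=3.75,interpolation=cv2.INTER_CUBIC)[:,:,::-1])
```

```text
spine [0.4947 0.0634 0.024 ] -0.15 -0.0145
spine [0.522  0.0639 0.024 ] -0.15 0.0129
spine [0.4956 0.0086 0.024 ] -0.0952 -0.0146
spine [0.5237 0.0091 0.024 ] -0.0951 0.0134
tail [0.4867 0.0104 0.032 ] -0.0972 -0.0236
tail [0.5353 0.0115 0.032 ] -0.0973 0.0251
```

View pics/m_crop.png

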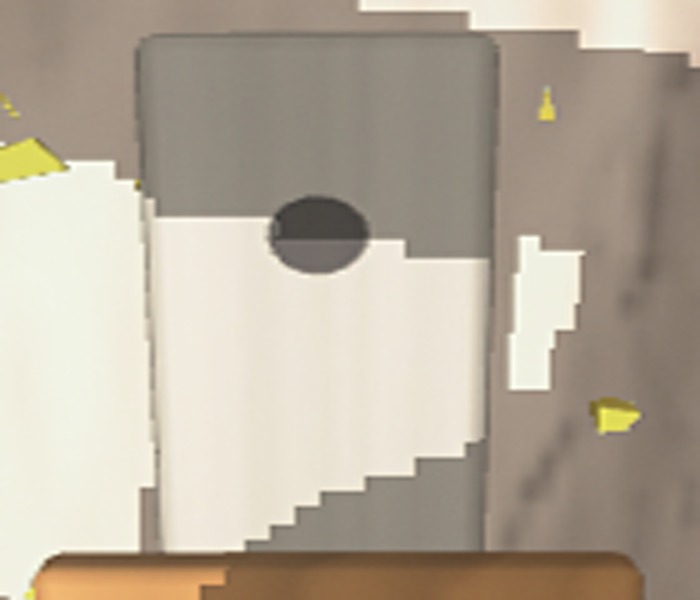

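{"name": "apply_moves", "arguments": {"moves": [[[0, -0.4, 4], [0, 0, 0]], [[0, -0.4, 5], [0, 0, 0]], [[0, -0.4, 4.5], [0, 0, 0]], [[0, 0, 2], [0, 0, 0]], [[0, 0, 0], [0, 0, 0]], [[0, 0, 0], [0, 0, 0]], [[0, 0, 0], [0, 0, 0]]]}}

```text
clock: 16.62
eef_pos: [0.5107, -0.0377, 0.0122]
eef_rot: [0.496, 0.505, -0.494, 0.505]
ft_force: [0.4, 5.0, 8.1]
finger_gap: 0.0478
```

```bash
python3 chk.py n_wrist
python3 - <<'E'
from h import *
im,T,k=load("n_wrist")
o=im[300:360,150:350];cv2.imwrite("pics/n_crop.png",cv2.resize(o,None,fx=4,fy=6,interpolation=cv2.INTER_CUBIC)[:,:,::-1])
grab("scene","n_scene",(250,130,370,230),6)
for c in ["scene","wrist","side"]:
  for t in ["board_line","board","board_head","stand_mark"]:
    r=optics.spot_point(c,t);print(c,t,[(np.round(x['xyz'],4).tolist(),round(x['confidence'],2)) for x in r[:2]])
E
```

```text
16.675 [ 0.5107 -0.0377  0.0122] [-0.79  4.2   7.29] [ 0.605  0.166 -0.086] 0.0482
[[0.002, 1.0, 0.02], [0.003, 0.02, -1.0], [-1.0, 0.002, -0.003]] jaw 0.019947181740370076
scene board_line [([0.5101, -0.0867, 0.0365], 0.96), ([0.4098, 0.0893, -0.0018], 0.56)]
scene board []
scene board_head [([0.5112, -0.2162, 0.0321], 0.85)]
scene stand_mark []
wrist board_line [([0.5143, -0.0861, 0.0283], 0.94)]
wrist board []
wrist board_head []
wrist stand_mark []
side board_line [([0.5131, -0.0103, 0.0346], 0.95)]
side board [([0.513, -0.035, 0.0302], 0.72)]
side board_head [([0.5125, -0.1426, 0.0372], 0.72)]
side stand_mark [([0.5132, -0.0923, 0.0253], 0.59), ([0.5101, -0.2544, -0.0011], 0.17)]
```

View pics/n_wrist.png

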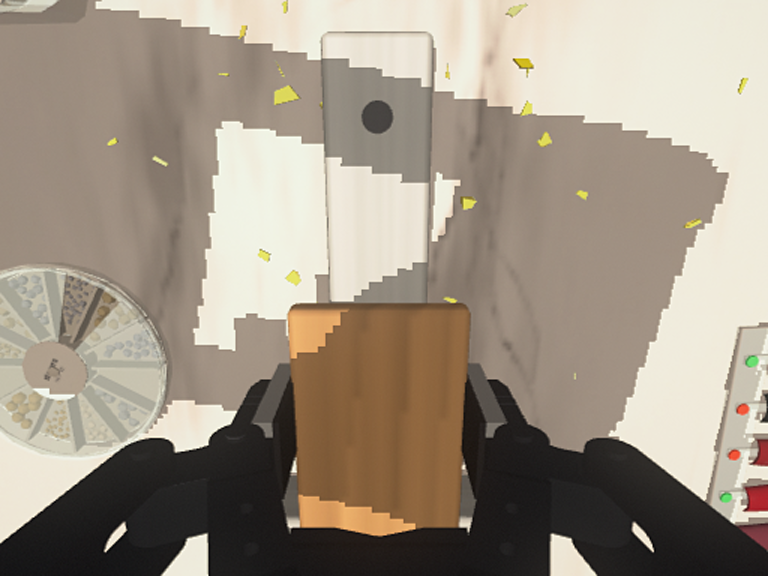

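View pics/n_crop.png

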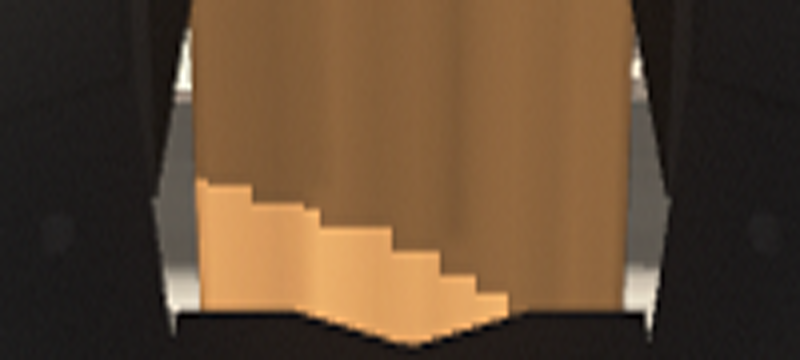

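View pics/n_scene.png

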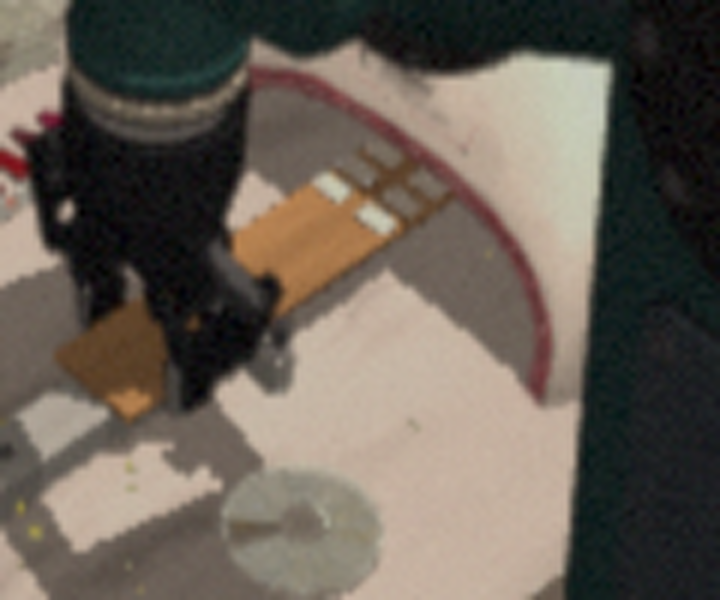

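Run:
```python
from h import *
im,T,k=load("n_wrist")
o=im[10:60,205:300];cv2.imwrite("pics/n1.png",cv2.resize(o,None,fx=8,fy=10,interpolation=cv2.INTER_CUBIC)[:,:,::-1])
o=im[190:220,185:325];cv2.imwrite("pics/n2.png",cv2.resize(o,None,fx=5,fy=15,interpolation=cv2.INTER_CUBIC)[:,:,::-1])
```

```text
(no output)
```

View pics/n1.png

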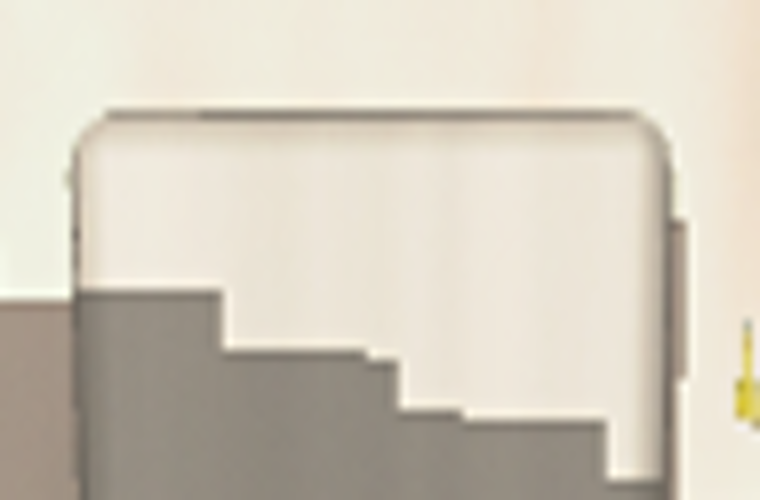

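View pics/n2.png

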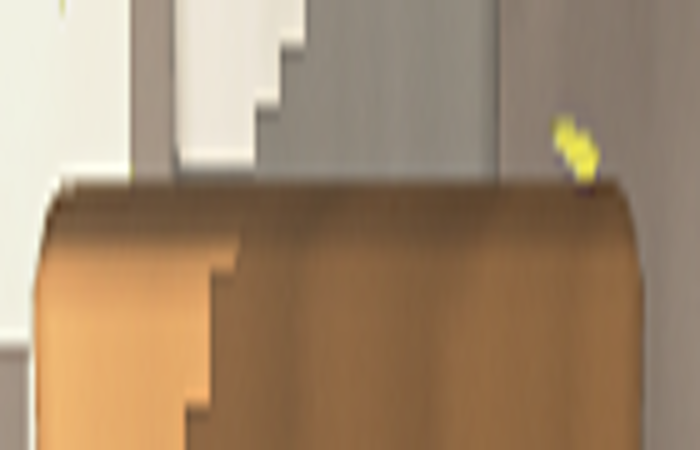

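Run:
```python
from h import *
h=np.array([.0203,-.9998]);n=np.array([.9998,.0203])
def st(u,v,z): q=topl("n_wrist",[[u,v]],z)[0][:2]; return np.array([q@h,q@n])*1000
b=(st(214,20.7,.024)+st(288.5,20.7,.024))/2
print('spine back',b,'S frame',b-np.array([.5122*.0203+.0863*.9998,.5122*.9998-.0863*.0203])*1000)
for v,z in [(201.7,.024),(201.7,.027),(205.5,.031),(206.0,.032)]:
    t=(st(192,v,z)+st(313,v,z))/2; print(v,z,'tail-back',(t-b).round(2),'line',(t-b)[0]+80-150)
```

```text
spine back [-53.63630713 509.33501975] S frame [-150.31670713   -1.01065025]
201.7 0.024 tail-back [69.7   0.41] line -0.29835253630918146
201.7 0.027 tail-back [68.75  0.4 ] line -1.2534042718538103
205.5 0.031 tail-back [69.1   0.39] line -0.9010525199599044
206.0 0.032 tail-back [68.98  0.38] line -1.0193298599408251
```

{"name": "apply_moves", "arguments": {"moves": [[[0, 0, 0.9], [0, 0, 0]], [[0, 0, 0], [0, 0, 0]], [[0, 0, 0], [0, 0, 0]], [[0, 0, 0], [0, 0, 0]]]}}

```text
clock: 17.82
eef_pos: [0.5107, -0.0383, 0.0122]
eef_rot: [0.496, 0.505, -0.494, 0.505]
ft_force: [0.2, 3.8, 7.5]
finger_gap: 0.0482
```

```bash
python3 chk.py o_wrist
python3 - <<'E'
from h import *
grab("side","o_side",(190,150,330,260),5)
im,T,k=load("o_wrist")
o=im[190:220,185:325];cv2.imwrite("pics/o2.png",cv2.resize(o,None,fx=5,fy=15,interpolation=cv2.INTER_CUBIC)[:,:,::-1])
for t in ["jar_flake","stone_wheel","swatch","jar_tall"]:
    for c in ["scene","side"]:
        r=optics.spot_point(c,t);print(c,t,[(np.round(x['xyz'],4).tolist(),round(x['confidence'],2)) for x in r[:1]])
E
```

```text
17.875 [ 0.5107 -0.0383  0.0122] [0.68 3.3  8.26] [ 0.671  0.124 -0.068] 0.0482
[[0.002, 1.0, 0.02], [0.003, 0.02, -1.0], [-1.0, 0.002, -0.003]] jaw 0.020053248531242497
scene jar_flake [([0.4127, 0.0865, -0.0005], 0.79)]
side jar_flake [([0.5151, -0.0868, 0.0349], 0.63)]
scene stone_wheel [([0.4051, -0.0371, 0.0007], 0.78)]
side stone_wheel [([0.4028, -0.0313, 0.0028], 0.86)]
scene swatch [([0.6588, -0.0767, 0.0022], 0.47)]
side swatch [([0.6579, -0.0763, -0.0001], 0.65)]
scene jar_tall [([0.6748, 0.0776, -0.0022], 0.62)]
side jar_tall [([0.6834, 0.075, -0.0014], 0.76)]
```

View pics/o_side.png

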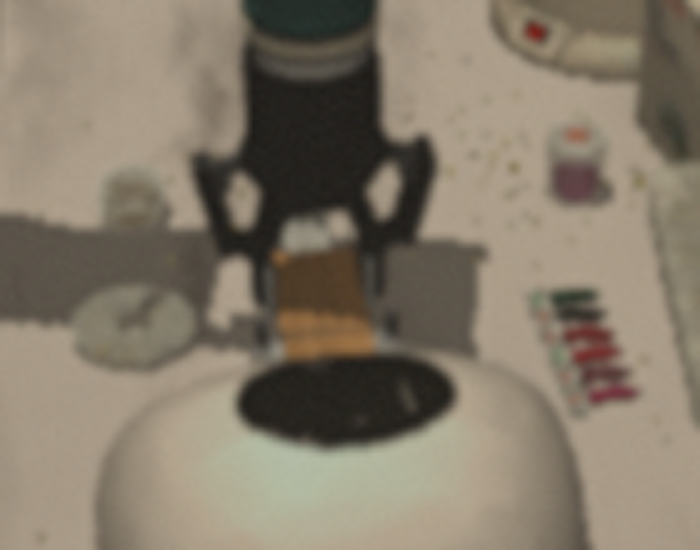

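View pics/o2.png

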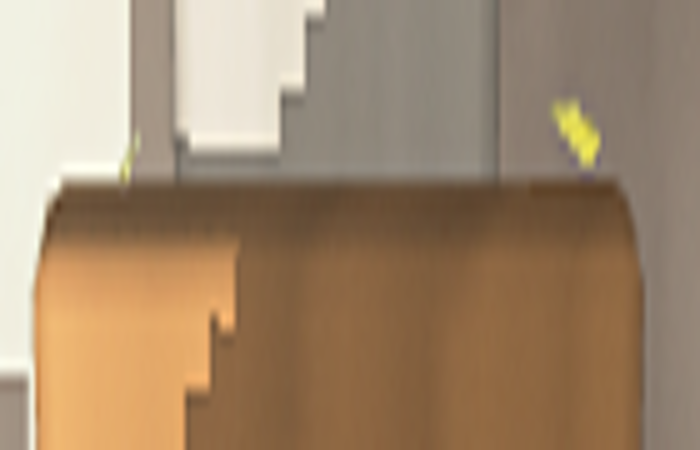

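Run:
```python
from h import *
S=np.array([.5122,-.0863]);h=np.array([.0203,-.9998]);n=np.array([.9998,.0203])
w=lambda x,y,z:np.r_[S+x*h+y*n,z]
im=load("o_side")[0];x0,y0=235,195
o=cv2.resize(im[y0:y0+30,x0:x0+40],None,fx=18,fy=18,interpolation=cv2.INTER_CUBIC)
for P,c in [(w(0,-.025,.032),(255,0,0)),(w(0,.025,.032),(255,0,0)),(w(0,.036,.042),(0,0,255)),(w(0,-.036,.042),(0,0,255)),(w(0,.036,.024),(0,255,0)),(w(0,-.036,.024),(0,255,0))]:
    q=(proj("o_side",P)[0]-[x0,y0]+.5)*18;cv2.circle(o,tuple(q.astype(int)),4,c,1)
cv2.imwrite("pics/o3.png",o[:,:,::-1])
```

```text
(no output)
```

View pics/o3.png

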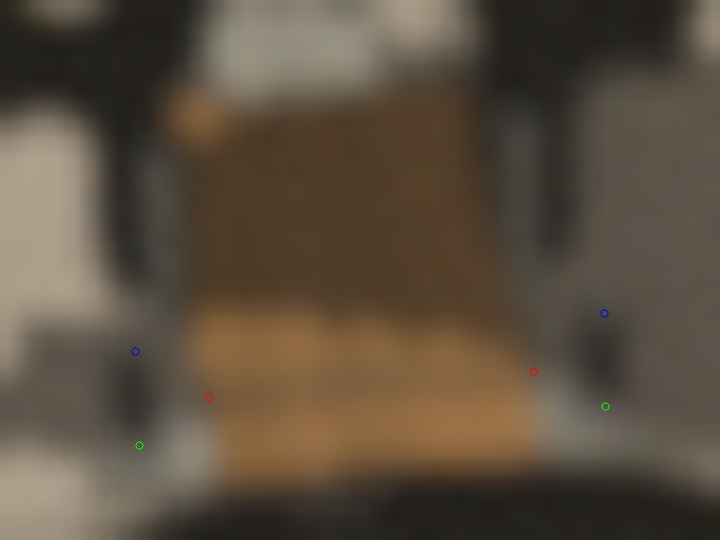

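Run:
```python
from rig import arm,get_state
print(arm.finish_job());s=get_state();print(s['clock'],s['eef_pos'],s['ft_force'])
```

```text
the job is handed in; nothing more can be done
None
the job is handed in; nothing more can be done
```

The job is done and handed in at about 18 s of the 48 s allowed. I laid the board on the stand with its dark line about 75 mm short of the pins. I then re-gripped it near the tail, 32 mm from the tail end, and slid it outward until the line stood between the pins. The gripper still holds the tail, pressing it down lightly.

What the last checks showed:

- **Line position:** before the last nudge, measurements put the line about 0.9 mm short. After it the line should be about 0.3 mm short of the pins and about 0.4 mm off centre sideways. In the side picture the faint line falls on the projected position between the pins.
- **Level and bearing:** the tool was tilted only about 0.2° and the board had not moved in the grip. It was still bearing on the stand with about 8 N.
- **Lamp:** the tips are in the lamp's mouth. A remaining push of about 3–4 N along the slide looks like friction on the stand; I saw no sign of contact with the lamp.
- **Other things:** the network's positions for them match those at the start, within its error.

Two network readings disagreed and I set them aside:

- **Board line, head and middle:** the side camera put the line about 76 mm back, with the head and middle similarly far back. That contradicts the scene and wrist cameras and the pictures.
- **Small jar (`jar_flake`):** the side camera placed it on the board itself. The scene camera finds it where it started.

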